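# Heft two grain canisters and weigh the full one

### The arm

A 7-joint arm with a two-finger parallel gripper is mounted at the origin on a cart in front of the work surface, level with it; the furniture and walls round the work are solid. World frame = base frame: x ahead of the robot, y to its left, z up, the work surface at z = 0. Lengths are in m, angles in rad, forces in N, time in s.
With the tool pointing down it reaches from about 0.35 to 0.9 m from the base axis. Payload 8.1 kg.
Tool frame: the origin (TCP) lies on the centre line of the jaws, within the pads' length; the fingertips stand 19 mm ahead of it and the grasp point (between the pads) is the TCP (arm.tip_reach is the distance from the TCP to the fingertips, in m); z points along the fingers, y is the line along which they close (so a half turn about z gives the same grasp; the last joint's range is limited). The gripper opens to 92 mm and grips with 3 to 60 N. Pads are 19 mm wide; open, the fingers measure 130 mm over their backs; the gripper's body (75 mm by 190 mm) begins 47 mm behind the grasp point.
Start: joints at [1.226, 0.434, 0.025, 1.573, -0.012, 1.134, -0.075], TCP at [0.15, -0.607, 0.225] pointing down, gripper open.
Joint ranges: [-2.62, 2.62], [-0.44, 2.09], [-1.27, 1.32], [0.08, 2.57], [-1.32, 4.46], [0.12, 2], [-2.74, 2.74]. Speed limits (rad/s): [2.22, 2.22, 3.01, 3.01, 3.14, 3.14, 3.14].

### API

Orientations are given as a rotation vector (axis times angle).
In Python, from cell import arm gives the robot as it stands.
- The arm moves only by the tool arm_command, never from a script. Its argument "targets" is a list that holds one entry, the list of rows, each a list of 6 numbers: the shift along the tool's x, y, z in m, then the turn, a rotation vector about the tool's x, y, z in rad. A call has 1 to 10 rows; each row shifts and turns the commanded pose from where the row before left it, along the tool's axes as they then stand; what a row does not reach is not made up. A row lasts 1/8 s, in which the tool goes at most 62.5 mm and 10.7 degrees, less where a joint would pass 70% of its speed; a pose out of reach is approached as far as the arm can. A call with a gripper value outside its range is refused whole. "jaw" is the finger opening in m, from 0 to 0.0918, set as the call begins (left out, the last holds). The fingers move at their own pace and stop on an object; "newtons" is the grip in N (left out, the last holds). Time passes only in rows, so rows that do not move let the fingers close. It gives the time, the measured TCP pose, the force, the opening and the grip force at its end, in the units of the state.
- arm.observe(): the state, without advancing time (a new reading comes with each control period).
- arm.get_image(name): name is "scene" or "top" or "wrist"; returns a dict with "pixels" (420x560x3 uint8, red, green, blue), "z_map" (420x560 float32, m along the optical axis (not along the pixel's ray), 0 where there is no reading), "fx", "fy", "cx", "cy" (pixels), "xyz" and "rotation" of the camera in the world; the wrist camera has in their place "T_tool_cam" (4x4, takes a point from camera to tool coordinates, whose origin is the TCP and whose axes are the flange's). Camera axes: x right, y down, z forward; pixel columns grow to the right and rows downward; lengths in m; the calibration is good to about 2 mm. A picture is of the moment at which its call begins: read the wrist's pose just before it.
- arm.sign_off(): hands the job in; it is judged then, once.
The state is a dict: "clock": time; "joints": joint angles; "dq": joint speeds; "joint_efforts": joint torques, N m; "position": TCP position; "ee_rot": TCP orientation; "force": force on the tool from outside, world axes, zero at the start; "ft_torque": the same for the moment, N m; "width": opening from 0.0 (shut) to 1.0 (fully open); "gripper_force": force on a finger pad.
Only numpy, scipy, OpenCV 4.12 (cv2) and the standard library are available. Lean on these libraries where they do the work, as an engineer would, in place of code of your own. Each camera call takes 0.05 s, during which the arm holds its last target. There are 200 camera calls.

### The job

One of the two large black canisters with grey ribbed lids is full of casting grain, the other is almost empty. Find out by lifting which is the heavy one, and stand it upright in the middle of the round pan of the grey scale. Only the full one may be set down on the pan; the almost empty one must end up standing on the bench.

Things in the scene. Friction and masses are not known exactly. Their poses are not given: they have to be found in the camera images.
- canister_a: One of two look-alike canisters: black cylinder 40 mm wide with a fixed grey ribbed lid 44 mm wide (z 51 to 60 mm), 60 mm tall, upright. Origin: centre of its underside, z up. One of the two weighs 0.35 to 0.45 kg (full), the other about 0.05 kg; which one changes from run to run and shows neither in looks, name nor place. Grip the black body.
- canister_b: One of two look-alike canisters: black cylinder 40 mm wide with a fixed grey ribbed lid 44 mm wide (z 51 to 60 mm), 60 mm tall, upright. Origin: centre of its underside, z up. Weight: see canister_a. Two smaller black film canisters (34 mm wide, 47 mm tall) without ribbed lids stand near and are not part of the job.
- pan_top (a point): Centre of the upper face of the scale's flat round steel pan, 86 mm in diameter and 4 mm thick, 50 mm above the bench when empty. The pan sits over a fixed grey housing 120 x 130 mm and 35 mm high. z up; turns with the scale.
- scale_pan (a joint): How far the scale's spring pan has sunk, in m: 0 empty, about 0.001 under the almost empty canister, 0.008 (its lower stop) under the full one.
Mind the look-alikes: they are no part of the job. Leave any orange or red look-alike of the canister_a alone.

How it is judged:
At the end, for the whole second after the job is handed in: The full canister stands upright on the scale pan (within 0.15 rad), within 20 mm of its centre, the pan sunk more than 6 mm under it; the other stands upright on the bench; both are at rest (((horizontal distance between canister_a and pan_top below 0.02 m and z of canister_a in the frame of pan_top between -0.004 and 0.004 m and angle between each of canister_a, canister_b's own z axis and vertical below 0.15 rad and linear speed of each of canister_a, canister_b below 0.01 m/s and value of joint scale_pan above 0.006 m and height (world z) of canister_b between -0.008 and 0.008 m) or (horizontal distance between canister_b and pan_top below 0.02 m and z of canister_b in the frame of pan_top between -0.004 and 0.004 m and angle between each of canister_b, canister_a's own z axis and vertical below 0.15 rad and linear speed of each of canister_b, canister_a below 0.01 m/s and value of joint scale_pan above 0.006 m and height (world z) of canister_a between -0.008 and 0.008 m))); the robot touches nothing.
It fails at once if the almost empty canister is set down and let go on the scale pan ((horizontal distance between canister_a and pan_top below 0.05 m and z of canister_a in the frame of pan_top between -0.003 and 0.003 m and contact force between canister_a and the fingers below 0.05 N and linear speed of canister_a below 0.003 m/s and value of joint scale_pan between 0.0004 and 0.004 m) or (horizontal distance between canister_b and pan_top below 0.05 m and z of canister_b in the frame of pan_top between -0.003 and 0.003 m and contact force between canister_b and the fingers below 0.05 N and linear speed of canister_b below 0.003 m/s and value of joint scale_pan between 0.0004 and 0.004 m)).
It also fails if it takes over 64 s, if anything falls off the work surface, if the arm or the gripper's body presses on something with over 40 N, if the wrist force passes 120 N, or if a joint passes its speed limit or range.

## Working session

There is one attempt and no reset: what is moved stays moved. The work goes in short steps, Python scripts to look and compute and a tool call to move; the robot and the scene stay as the last step left them, time stands still between calls to the robot, and variables do not carry over. Pictures are saved under pics/ and viewed, at most 10 in all, crops included, and the job is handed in when it is done.

Besides the shell and the picture viewer there is one more tool, called as a command line: name --argument value ..., lists and objects as JSON in quotes. arm_command: Moves the arm, as the interface text tells. Its arguments: {"type":"object","properties":{"targets":{"type":"array","items":{"type":"array","items":{"type":"array","items":{"type":"number"}}}},"jaw":{"type":"number"},"newtons":{"type":"number"}},"required":["targets"]}

```bash
mkdir -p pics; ls
python3 - <<'E'
from cell import arm
import cv2,numpy as np
s=arm.observe();print(s['clock'],s['position'],s['ee_rot'],s['force'],s['width'])
ims=[]
for n in('top','scene'):
    g=arm.get_image(n);np.savez(''+n,**g);print(n,g['xyz'],g['rotation'],g['fx'],g['cx'],g['cy'])
    cv2.imwrite(f'pics/{n}0.png',g['pixels'][:,:,::-1])
E
```

```text
pics
0.0 [ 0.14946165 -0.6063304   0.22443639] [-3.11713808e+00 -3.78590836e-01  5.46526871e-04] [ 0.16188991  0.77833006 -0.21323347] 1.002694247297549
top [0.36719362 0.01584272 1.17544532] [-2.18393623  2.16325657 -0.11766515] 498.01381277390976 273.85006975373653 201.60257301685638
scene [0.11387434 0.54181358 0.70807317] [-0.80523817  2.59984047 -1.07664962] 389.7319520484475 281.86255490231684 207.9906546175277
```

View pics/top0.png

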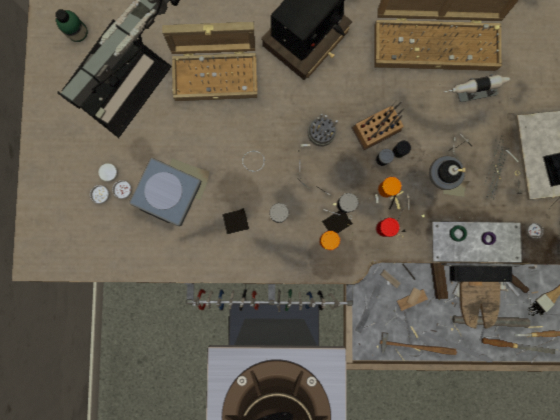

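View pics/scene0.png

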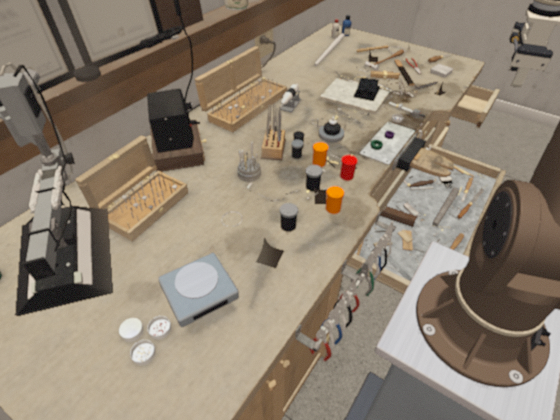

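The top view shows grey ribbed lids at (279,212) and (348,203), the pan at about (163,190), an orange look-alike at (330,240), and another orange and a red one to the right.

```bash
cat > h.py <<'E'
import numpy as np,cv2
from scipy.spatial.transform import Rotation as R
def cloud(g,xyz,Rm):
    v,u=np.mgrid[:420,:560];z=g['z_map']
    p=np.stack([(u-g['cx'])/g['fx']*z,(v-g['cy'])/g['fy']*z,z],-1)
    return p@Rm.T+xyz
E
python3 - <<'E'
from h import *
g=np.load('top.npz')
W=cloud(g,g['xyz'],R.from_rotvec(g['rotation']).as_matrix())
v,u=np.mgrid[:420,:560]
for n,c,r,lo,hi in(('L',(279,212),16,.052,.07),('Rr',(348,203),16,.052,.07),('pan',(163,190),26,.044,.06),('or',(330,240),16,.04,.08),('or2',(391,187),14,.04,.08),('red',(389,228),14,.04,.08)):
    m=(np.hypot(u-c[0],v-c[1])<r)&(W[...,2]>lo)&(W[...,2]<hi)
    p=W[m]
    (cx,cy),rad=cv2.minEnclosingCircle(p[:,:2].astype(np.float32))
    print(n,m.sum(),np.round(np.median(p,0),4),'circ',round(cx,4),round(cy,4),round(rad,4),'box',np.round((p.max(0)+p.min(0))/2,4))
print(W[300:,:][:0], np.median(W[205:215,305:320,2]))
E
```

```text
L 286 [ 0.4561 -0.002   0.0599] circ 0.4562 -0.0026 0.0219 box [ 0.4564 -0.003   0.0592]
Rr 288 [ 0.4803 -0.1592  0.0599] circ 0.4809 -0.1593 0.0221 box [ 0.4807 -0.1588  0.0593]
pan 1103 [0.5043 0.2606 0.0492] circ 0.5047 0.2609 0.0435 box [0.5039 0.2612 0.0495]
or 290 [ 0.3945 -0.1182  0.0601] circ 0.3953 -0.1181 0.0222 box [ 0.3946 -0.1178  0.059 ]
or2 297 [ 0.5178 -0.2564  0.0594] circ 0.5193 -0.2577 0.0226 box [ 0.5183 -0.2572  0.0536]
red 302 [ 0.4248 -0.2509  0.0601] circ 0.4257 -0.2515 0.0219 box [ 0.426  -0.2511  0.0539]
[] -0.00021314277550743554
```

arm_command --targets '[[[0,0,0,0,0,0.1213],[0,0,0,0,0,0.1213],[0.036,-0.048,0,0,0,0],[0.036,-0.048,0,0,0,0],[0.036,-0.048,0,0,0,0],[0.036,-0.048,0,0,0,0],[0.036,-0.048,0,0,0,0],[0.036,-0.048,0,0,0,0],[0.036,-0.048,0,0,0,0],[0.036,-0.048,0,0,0,0]]]' --jaw 0.09

```text
clock: 1.35
position: [0.4387, -0.2214, 0.2252]
ee_rot: [3.141, -0.002, -0.0]
force: [0.1, -0.8, 0.1]
width: 0.979
gripper_force: 0.0
```

arm_command --targets '[[[0.021,-0.031,0,0,0,0],[0.021,-0.031,0,0,0,0],[0,0,0.05,0,0,0],[0,0,0.05,0,0,0],[0,0,0.04,0,0,0],[0,0,0.03,0,0,0],[0,0,0.015,0,0,0],[0,0,0.011,0,0,0],[0,0,0,0,0,0],[0,0,0,0,0,0]]]'

```text
clock: 2.6
position: [0.4807, -0.1613, 0.0301]
ee_rot: [3.141, -0.001, 0.002]
force: [0.1, -0.4, -0.3]
width: 0.978
gripper_force: 0.0
```

arm_command --targets '[[[0,0,0,0,0,0],[0,0,0,0,0,0],[0,0,0,0,0,0],[0,0,0,0,0,0],[0,0,0,0,0,0],[0,0,0,0,0,0]]]' --jaw 0.02 --newtons 25

```text
clock: 3.35
position: [0.4801, -0.1607, 0.0292]
ee_rot: [-3.141, 0.001, 0.0]
force: [0.1, 2.2, 0.6]
width: 0.449
gripper_force: 25.0
```

Gripped at 0.449 × 92 ≈ 41 mm, as it should be. Lift and weigh.

arm_command --targets '[[[0,0,-0.01,0,0,0],[0,0,-0.02,0,0,0],[0,0,-0.02,0,0,0],[0,0,0,0,0,0],[0,0,0,0,0,0],[0,0,0,0,0,0],[0,0,0,0,0,0]]]'

```text
clock: 4.22
position: [0.4796, -0.161, 0.0786]
ee_rot: [-3.141, 0.001, 0.002]
force: [-0.8, 0.5, -3.6]
width: 0.45
gripper_force: 25.0
```

arm_command --targets '[[[0,0,0,0,0,0],[0,0,0,0,0,0],[0,0,0,0,0,0]]]'

```text
clock: 4.6
position: [0.48, -0.1611, 0.0792]
ee_rot: [3.142, -0.001, -0.0]
force: [0.3, -0.3, -3.9]
width: 0.445
gripper_force: 25.0
```

3.9 N: this is the full one (0.40 kg). Carry it to above the pan.

arm_command --targets '[[[0,0,-0.03,0,0,0],[0,0,-0.04,0,0,0],[0.003,-0.03,-0.01,0,0,0],[0.003,-0.052,0,0,0,0],[0.003,-0.055,0,0,0,0],[0.003,-0.055,0,0,0,0],[0.003,-0.055,0,0,0,0],[0.003,-0.055,0,0,0,0],[0.003,-0.05,0,0,0,0],[0.003,-0.04,0,0,0,0]]]'

```text
clock: 5.85
position: [0.504, 0.2333, 0.1592]
ee_rot: [-3.141, -0.001, 0.0]
force: [0.4, -0.1, -3.2]
width: 0.447
gripper_force: 25.0
```

arm_command --targets '[[[0,-0.03,0,0,0,0],[0,0,0,0,0,0],[0,0,0,0,0,0]]]'

```text
clock: 6.22
position: [0.5043, 0.26, 0.1589]
ee_rot: [3.141, -0.002, -0.001]
force: [-0.6, -0.1, -4.2]
width: 0.453
gripper_force: 25.0
```

Run:
```python
from h import *
from cell import arm
s=arm.observe();print(s['position'],s['ee_rot'],s['force'])
g=arm.get_image('scene');cv2.imwrite('pics/s1.png',cv2.resize(g['pixels'][200:340,100:300,::-1],None,fx=3,fy=3))
```

```text
[0.50432188 0.26000698 0.15891038] [ 3.14057132e+00 -1.82606504e-03 -7.11431814e-04] [-0.62972394 -0.06968145 -4.24782787]
```

View pics/s1.png

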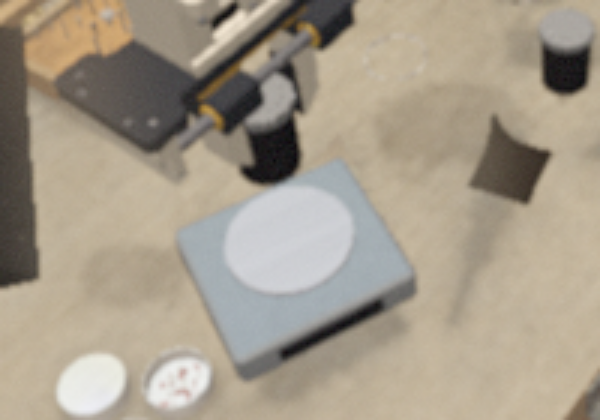

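The canister hangs upright at crop (270,140), above and in line with the pan centre (crop (288,238)), and hasn't slipped. Lower it.

arm_command --targets '[[[0,0,0.03,0,0,0],[0,0,0.025,0,0,0],[0,0,0.012,0,0,0],[0,0,0.008,0,0,0],[0,0,0.006,0,0,0],[0,0,0.004,0,0,0],[0,0,0.002,0,0,0],[0,0,0,0,0,0],[0,0,0,0,0,0]]]'

```text
clock: 7.4
position: [0.5047, 0.2609, 0.0726]
ee_rot: [-3.141, 0.001, -0.001]
force: [0.5, -1.4, -1.7]
width: 0.445
gripper_force: 25.0
```

arm_command --targets '[[[0,0,0.001,0,0,0],[0,0,0.001,0,0,0],[0,0,0,0,0,0],[0,0,0,0,0,0]]]'

```text
clock: 7.9
position: [0.5049, 0.261, 0.0709]
ee_rot: [-3.141, 0.001, -0.002]
force: [-0.5, -1.5, 4.6]
width: 0.448
gripper_force: 25.0
```

On the lower stop now, with 4.6 N of light press. Release, then rise.

arm_command --targets '[[[0,0,0,0,0,0],[0,0,0,0,0,0],[0,0,0,0,0,0],[0,0,0,0,0,0],[0,0,0,0,0,0],[0,0,0,0,0,0],[0,0,0,0,0,0]]]' --jaw 0.09

```text
clock: 8.78
position: [0.5044, 0.2608, 0.0702]
ee_rot: [3.142, -0.001, -0.0]
force: [-1.1, 0.9, -0.0]
width: 0.979
gripper_force: 0.0
```

arm_command --targets '[[[0,0,-0.01,0,0,0],[0,0,-0.02,0,0,0],[0,0,-0.03,0,0,0],[0,0,-0.05,0,0,0],[0,0,-0.05,0,0,0],[0,0.05,0,0,0,0],[0,0.06,0,0,0,0],[0,0.06,0,0,0,0],[0,0,0,0,0,0],[0,0,0,0,0,0]]]'

```text
clock: 10.02
position: [0.5043, 0.0912, 0.2309]
ee_rot: [-3.141, 0.002, -0.001]
force: [-0.2, 0.2, 0.5]
width: 0.982
gripper_force: 0.0
```

Run:
```python
from h import *
from cell import arm
g=arm.get_image('top')
W=cloud(g,g['xyz'],R.from_rotvec(g['rotation']).as_matrix())
d=np.hypot(W[...,0]-.5045,W[...,1]-.261)
m=(d<.05)&(W[...,2]>.085)&(W[...,2]<.12)
p=W[m];print(m.sum(),np.median(p,0),cv2.minEnclosingCircle(p[:,:2].astype(np.float32)))
q=W[(d<.04)&(d>.03)&(W[...,2]<.06)];print('pan z',np.median(q[:,2]))
g=arm.get_image('scene');cv2.imwrite('pics/s2.png',cv2.resize(g['pixels'][150:340,100:380,::-1],None,fx=2.5,fy=2.5))
```

```text
318 [0.5047967  0.25999155 0.10119612] ((0.5058279633522034, 0.26078346371650696), 0.021932419389486313)
pan z 0.04110030965238387
```

View pics/s2.png

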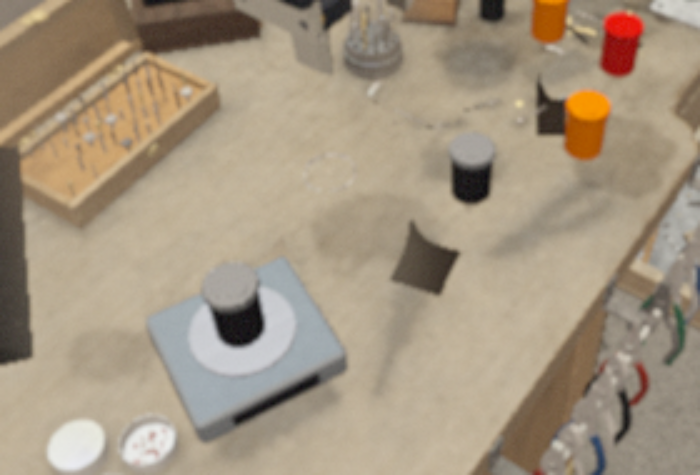

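The full canister stands upright and centred on the sunken pan at crop (235,305). The pan has dropped about 8 mm. The other canister still stands on the bench at (472,168), and the arm is clear of both.

```bash
python3 -c "
from cell import arm
print(arm.sign_off())"
```

```text
the job is handed in; nothing more can be done
None
```

The full canister (about 0.40 kg by the lift) stands upright about 1 mm from the centre of the scale pan, with the pan sunk about 8 mm; I never touched the almost empty one, which still stands on the bench, so it was ruled out by the first one's weight rather than lifted, and the job was handed in after about 10 s.

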